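Load a plate washer into the arbor press with a forked lifter

TASK

Load the arbor press without putting a hand under its ram. Take the forked lifter by its handle, slide its prongs along the sorting tray's floor, pressing only lightly, under the big thick washer (the tray's back wall will stop it), and carry the washer level and unhurried on the prongs to the press. Lower it very gently over the pilot pin until it lies flat on the raised land of the die, whose height you must feel for, and only then draw the lifter out from under it without force, and lay the lifter flat on the free bench; never touch the washer with the fingers, and leave everything else where it is.

Things in the scene. Friction and masses are not known exactly. Their poses are not given: they have to be found in the camera images.
- fork_grip (a point): centre of the bar handle of the forked lifter; x along the handle to the prongs, z up. Handle: wood, 116 mm long (x), 20 wide (y), 22 high, bridged on two posts over the shank with 20 mm of air below it, to be pinched across its width from above. This point is 35 mm above the lifter's flat underside; the prong tips are 150 mm ahead of it (+x), the shank's end 68 mm behind it.
- washer_center (a point): centre (half-way up) of the big thick steel washer lying flat and loose in the tray, 44 mm outer diameter, 14 mm hole, 6 mm thick, about 58 g; z is its axis. Outer edges bevelled 2 mm high by 3 mm wide: a thin tip kept on the floor pushes it to the wall, then slides under it.
- tray_stop (a point): middle of the foot of the inner face of the sorting tray's back wall, on the upper side of the floor. x points into the wall (from the open front to the back), y along the wall, z up.
- die_axis (a point): point on the pilot pin's axis at the top of the press's round table; z up along the pin, the press's column stands 102 mm away along +x, the other sides are open. The lower die stands above it on a height screw set anew for every job: its land lies anywhere from 18 to 40 mm above this point, its height is not measured and must be found by feel. The die stays where it is set.
- ram_face (a point): middle of the ram's square underside (25 mm), 123 mm above die_axis, where the ram stays. The die below it, from the bottom: flange 56 mm diameter, 8 mm thick; land, a round boss of 20 mm diameter standing 8 mm above the flange, on which the washer is to lie; pilot pin, 12 mm diameter up to 10 mm above the land, then coned to 6 mm diameter at its end 22 mm above the land.
- small_washer: bystander: small washer, 24 mm diameter, 5 mm thick, in the tray; origin at the centre of its underside
- nut: bystander: hexagon nut, 24 mm across flats, 12 mm high, in the tray; origin at the centre of its underside
- cup: bystander: paper coffee cup, 80 mm diameter, 95 mm high; origin at the centre of its foot
- bowl: bystander: steel parts bowl, 92 mm diameter, 32 mm high; origin at the centre of its foot
- adapter: bystander: black plug-in power adapter, 56 x 40 x 46 mm; origin at the centre of its underside
- screwdriver: bystander: screwdriver, 200 mm long, lying; origin in the middle
- fork: the whole lifter, flat steel fork, 0.22 kg, lying loose; origin on its underside 35 mm straight below fork_grip, same axes. Two prongs, each 9 mm wide, 13 to 22 mm either side of the middle: slot 26 mm wide, open from 92 to 150 mm ahead of the origin. Prongs 2.5 mm thick, tapered on the upper side over the last 13 mm to a 0.8 mm edge, flat below. Shank 22 mm wide, 3.5 mm thick.
- washer: the big washer as a body; origin at the centre of its underside
- tray: dark sheet-steel sorting tray, fixed; origin on the bench below its centre, x to the back wall. Floor 3 mm thick, 147 mm long from the open front edge (no wall there) to the back wall, 174 mm wide inside; back and side walls 14 mm high over the floor.
- press: green arbor press, fixed; origin on the bench 62 mm below die_axis, same axes. Round table, 104 mm diameter, top at die_axis; base top 20 mm lower. Head, 60 mm wide (y), from -21 to 145 mm (x), begins 187 mm above die_axis; hand lever on the -y side of the head.
Mind the look-alikes: they are no part of the job. There is more than one size of the tray; the job needs the larger.

How it is judged (in metres and radians):
On the way, in this order (a step that is already met when the one before it is completed fails the run):
1. the big washer lies level on the lifter's prongs, clear of the tray (contact force between washer and fork above 0.2 N and contact force between washer and tray below 0.05 N and z of washer_center in the frame of tray_stop above 0.02 m and angle between washer_center's own z axis and vertical below 0.17 rad), for 0.3 s.
2. the washer lies over the pilot pin flat on the die's land, with the lifter's prongs lowered free of it but still under it (horizontal distance between washer_center and die_axis below 0.003 m and z of washer_center in the frame of die_axis between 0.018 and 0.046 m and angle between washer_center's own z axis and vertical below 0.06 rad and contact force between washer and press above 0.2 N and contact force between washer and fork below 0.05 N and x of washer_center in the frame of fork_grip between 0.1 and 0.15 m), for 0.2 s.
At the end, for the whole second after the job is handed in: The big washer lies at rest over the pilot pin, within 3 mm of its axis, flat (within 0.06 rad), borne by the die alone; the lifter lies flat (within 0.06 rad) and still on the bench, its handle's centre below 42 mm, touching neither press, tray nor washer (horizontal distance between washer_center and die_axis below 0.003 m and z of washer_center in the frame of die_axis between 0.018 and 0.046 m and angle between each of washer_center, fork_grip's own z axis and vertical below 0.06 rad and contact force between washer and press above 0.2 N and contact force between washer and fork below 0.05 N and linear speed of each of washer, fork below 0.01 m/s and height (world z) of fork_grip below 0.042 m and contact force between fork and press below 0.05 N and contact force between fork and tray below 0.05 N).
It fails at once if the fingers touch the big washer, or the hand comes under the press's ram (fingertips within 40 mm of the pin's axis and below the ram) (contact force between the fingers and washer above 0.5 N or (horizontal distance between the grasp point and die_axis below 0.04 m and z of the grasp point in the frame of die_axis below 0.123 m)).
It fails at once if the big washer is tipped by more than 20 degrees, dropped or flung (faster than 0.6 m/s), or the lifter is dropped or flung (faster than 1 m/s) (angle between washer_center's own z axis and vertical above 0.35 rad or linear speed of washer above 0.6 m/s or linear speed of fork above 1 m/s).
It fails at once if the lifter bears on the tray with more than 15 N or on the press with more than 7 N, or the washer on the press with more than 10 N (contact force between fork and tray above 15 N or contact force between fork and press above 7 N or contact force between washer and press above 10 N).
It fails at once if the robot knocks against the press or tray with more than 10 N (contact force between any of the fingers, the arm and press above 10 N or contact force between the fingers and tray above 10 N).
It fails at once if a bystander is moved by more than 30 mm (distance of any of small_washer, nut, cup, bowl, adapter, screwdriver from where it was at the start of the episode above 0.03 m).
It also fails if it takes over 72 s, if anything falls off the work surface, if the arm or the gripper's body presses on something with over 40 N, if the wrist force passes 120 N, or if a joint passes its speed limit or range.

ROBOT

A 7-joint arm with a two-finger parallel gripper is mounted at the origin on the work surface. World frame = base frame: x ahead of the robot, y to its left, z up, the work surface at z = 0. Lengths are in m, angles in degrees, forces in N, time in s.
With the tool pointing down it reaches from about 0.4 to 0.9 m from the base axis. Payload 5.6 kg.
Tool frame: the origin (TCP) lies at the very end of the fingers, on their centre line; the grasp point (between the pads) lies 19 mm behind it; z points along the fingers, y is the line along which they close (so a half turn about z gives the same grasp; the last joint's range is limited). The gripper opens to 92 mm and grips with 3 to 60 N. Pads are 20 mm wide; open, the fingers measure 128 mm over their backs; the gripper's body (75 mm by 189 mm) begins 69 mm behind the grasp point.
Start: joints at [-76.031, 26.786, -0.665, 91.828, 0.344, 61.387, -3.226], TCP at [0.184, 0.623, 0.215] pointing down, gripper open.
Joint ranges: [-144.91, 144.91], [-17.63, 115.5], [-89.93, 88.59], [15.96, 139.68], [-74.01, 254.01], [8.47, 105.57], [-167.45, 167.45]. Speed limits (degrees/s): [147.25, 147.25, 180, 180, 180, 180, 180].

INTERFACE

Orientations are given as [roll, pitch, yaw] about the fixed x, y, z axes, in that order (R = Rz(yaw) Ry(pitch) Rx(roll)).
In Python, from workcell import * gives the robot as it stands.
- The arm moves only by the shell command python3 -m jog 'ROWS'. ROWS is JSON, a list that holds one entry, the list of rows, each a list of 7 numbers: the shift along the tool's x, y, z in units of 25 cm (1.0 is 25 cm), then the turn, a rotation vector about the tool's x, y, z in units of 45 degrees (1.0 is 45 degrees), then the opening, from -1 (shut) to 1 (fully open), so that 0 is half open. A call has 1 to 8 rows; each row is the pose to reach, as a shift and turn from the pose commanded when the call began, along the tool's axes at that moment; what a row does not reach only later rows make up. A row lasts 1/12 s, in which the tool goes at most 41.7 mm and 7.16 degrees, less where a joint would pass 70% of its speed; a pose out of reach is approached as far as the arm can. A call with a number of a shift or a turn outside -1 to 1 is refused whole. A call with a gripper value outside its range is refused whole. The fingers move at their own pace and stop on an object; the grip force is fixed at half the most. Time passes only in rows, so rows that repeat a pose let the fingers close. It gives the time, the measured TCP pose, the force, the opening and the grip force at its end, in the units of the state.
- read_state(): the state, without advancing time (a new reading comes with each control period).
- snapshot(name): name is "scene" or "top"; returns a dict with "pixels" (420x560x3 uint8, red, green, blue), "camera_matrix" (3x3 intrinsics, pixels), "dist_coeffs" ([k1, k2, p1, p2, k3] as OpenCV has them; the pictures are not rectified), "T" (4x4, takes a point from camera to world coordinates). Camera axes: x right, y up, looking along -z (the intrinsics and any distortion apply to the point x, -y, -z); pixel columns grow to the right and rows downward; lengths in m; the calibration is good to about 2 mm. A picture is of the moment at which its call begins. There is no depth.
- sign_off(): hands the job in; it is judged then, once.
The state is a dict: "t": time; "qpos": joint angles; "qd": joint speeds; "tau": joint torques, N m; "position": TCP position; "ee_rot": TCP orientation; "ft_force": force on the tool from outside, world axes, zero at the start; "wrist_torque": the same for the moment, N m; "grip_width": finger opening in m; "gripper_force": force on a finger pad.
Only numpy, scipy, OpenCV 4.12 (cv2) and the standard library are available. Lean on these libraries where they do the work, as an engineer would, in place of code of your own. Each camera call takes 0.05 s, during which the arm holds its last target. There are 200 camera calls.

## Working session

There is one attempt and no reset: what is moved stays moved. The work goes in short steps, Python scripts to look and compute and a shell command to move; the robot and the scene stay as the last step left them, time stands still between calls to the robot, and variables do not carry over. Pictures are saved under pics/ and viewed, at most 10 in all, crops included, and the job is handed in when it is done.

```bash
mkdir -p pics
python3 - <<'E'
from workcell import *
import cv2,pickle
d={}
for n in ("scene","top"):
    s=snapshot(n); d[n]=s
    cv2.imwrite(f"pics/{n}0.png",s["pixels"][:,:,::-1])
    print(n,s["camera_matrix"],s["dist_coeffs"],s["T"])
pickle.dump(d,open("s0.pkl","wb"))
print(read_state())
E
```

```text
scene [[465.67679482   0.         272.6920348 ]
 [  0.         465.67679482 205.95777482]
 [  0.           0.           1.        ]] [0.00922676 0.         0.         0.         0.        ] [[ 0.17479228 -0.72841717  0.66246214  1.16901909]
 [ 0.98439627  0.1431491  -0.10233431 -0.0557377 ]
 [-0.02028879  0.67001251  0.7420725   0.83675857]
 [ 0.          0.          0.          1.        ]]
top [[486.64704798   0.         276.76046151]
 [  0.         486.64704798 217.49399119]
 [  0.           0.           1.        ]] [-0.08040772  0.          0.          0.          0.        ] [[-0.02268447  0.98985951 -0.14022682  0.40943694]
 [-0.99939921 -0.02612886 -0.02277068  0.03185396]
 [-0.02620374  0.13962603  0.98985753  1.1622891 ]
 [ 0.          0.          0.          1.        ]]
{'t': 0.1, 'qpos': array([-76.02976206,  26.83165015,  -0.66144688,  91.87455589,
         0.34356262,  61.38680902,  -3.2258547 ]), 'qd': array([ 0.09570524, -0.12116483,  0.05750024, -0.15596795, -0.11411924,
       -0.02700847, -0.01423636]), 'tau': array([ 1.47708375e-03, -5.21638405e+01, -1.21569456e-02, -2.44360524e+01,
       -5.67688840e-02,  1.41271853e-02,  5.98584393e-05]), 'position': array([0.18384326, 0.62291952, 0.21373556]), 'ee_rot': array([-1.79909250e+02,  7.90888210e-03,  1.63559161e+02]), 'ft_force': array([-0.31629847,  0.00675911, -0.73733578]), 'wrist_torque': array([-0.01215983, -0.02116631,  0.00461945]), 'gripper_force': 0.0, 'grip_width': 0.09183478354928615}
```

View pics/scene0.png

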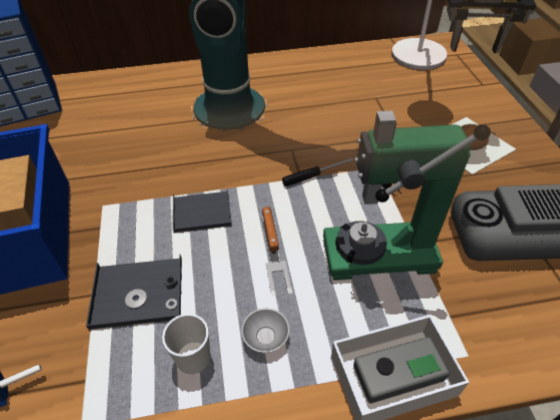

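View pics/top0.png

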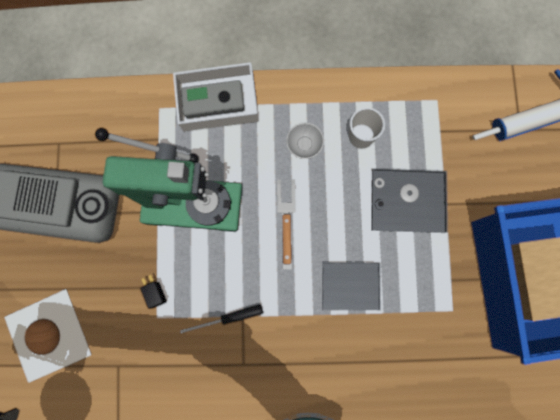

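Top view: the smaller tray at (350,285) is empty and is the look-alike. The larger tray at (409,200) holds three parts: the big washer at (409,193), a small washer at (379,183) and a nut at (380,204). The big washer is the widest ring. The lifter's handle is at (287,237) with its prongs pointing up to (287,180), and the die is at (207,203). I'll confirm these in enlarged crops.

```bash
cat > h.py <<'E'
import numpy as np,cv2,pickle
def ray(s,uv):
    p=cv2.undistortPoints(np.array([[uv]],float),np.array(s["camera_matrix"]),np.array(s["dist_coeffs"]))[0,0]
    T=np.array(s["T"]); d=T[:3,:3]@np.array([p[0],-p[1],-1]); return T[:3,3],d
def at(s,uv,z):
    o,d=ray(s,uv); return o+d*(z-o[2])/d[2]
def tri(s1,u1,s2,u2):
    A=[];b=[]
    for s,u in((s1,u1),(s2,u2)):
        o,d=ray(s,u); d=d/np.linalg.norm(d); P=np.eye(3)-np.outer(d,d); A.append(P); b.append(P@o)
    return np.linalg.lstsq(np.vstack(A),np.hstack(b),rcond=None)[0]
E
python3 - <<'E'
import pickle,cv2,numpy as np
d=pickle.load(open("s0.pkl","rb"))
def crop(n,x,y,w,h,W,H): 
    return cv2.resize(d[n]["pixels"][y:y+h,x:x+w,::-1],(W,H),interpolation=cv2.INTER_CUBIC)
a=np.hstack([crop("top",365,160,90,80,400,356),crop("scene",85,250,100,80,400,320+36)])
b=np.hstack([crop("top",265,170,50,106,115,244),crop("scene",255,200,45,95,115,244),crop("top",175,170,75,68,269,244),crop("scene",320,205,92,75,300,244)])
im=np.vstack([a,b[:,:800] if b.shape[1]>=800 else np.pad(b,((0,0),(0,800-b.shape[1]),(0,0)))])
cv2.imwrite("pics/crop1.png",im)
E
```

```text
(no output)
```

View pics/crop1.png

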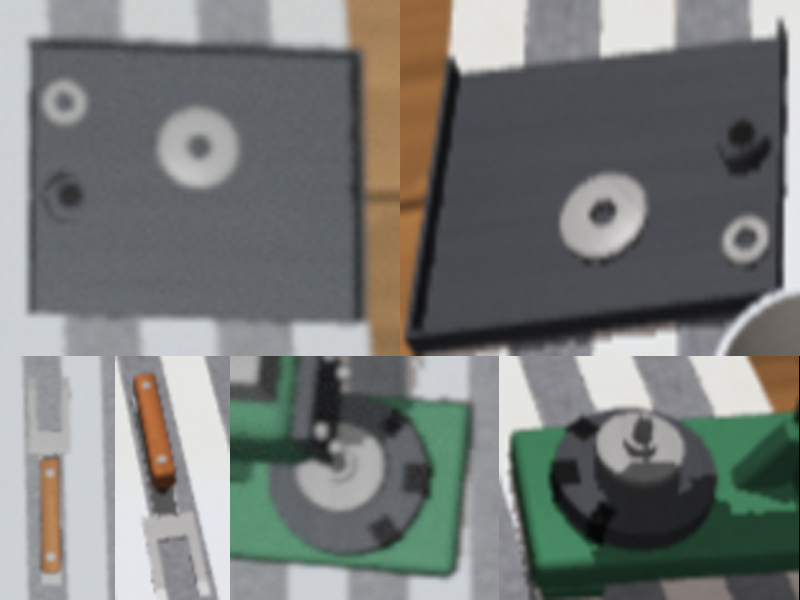

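The crop confirms the big washer: it is the widest ring, at crop (198,147), which is top pixel (409.5,193). The back wall is at +x, and the open front faces the robot. Now I'll measure.

Run:
```python
from h import *
d=pickle.load(open("s0.pkl","rb")); S=d["scene"];T=d["top"]
np.set_printoptions(precision=4,suppress=True)
def blob(m,roi):
    x,y,w,h=roi; k=np.zeros(m.shape,np.uint8); k[y:y+h,x:x+w]=m[y:y+h,x:x+w]
    c=max(cv2.findContours(k,cv2.RETR_EXTERNAL,cv2.CHAIN_APPROX_NONE)[0],key=cv2.contourArea); return c
def gray(s): return cv2.cvtColor(s["pixels"],cv2.COLOR_RGB2GRAY)
for s,r,n in((T,(395,178,32,32),"top"),(S,(118,284,36,30),"sc")):
    c=blob((gray(s)>125).astype(np.uint8),r); e=cv2.fitEllipse(c); print("washer",n,e,at(s,e[0],0.007))
# handle
P={}
for s,r,n in((T,(265,200,50,75),"top"),(S,(250,195,45,65),"sc")):
    hsv=cv2.cvtColor(s["pixels"],cv2.COLOR_RGB2HSV)
    m=((hsv[...,1]>120)&(hsv[...,0]<20)).astype(np.uint8)
    c=blob(m,r); e=cv2.minAreaRect(c); b=cv2.boxPoints(e); print("handle",n,e)
    w=np.array([at(s,p,0.046) for p in b]); print(w)
# tray corners by eye from the crops
tc=lambda u,v:(365+u/4.444,160+v/4.45); sc=lambda u,v:(85+(u-400)/4,250+v/4.45)
for n,a,z in(("TL",(30,40),.017),("TR",(360,50),.017),("BR",(362,320),.003),("BL",(30,313),.003)): print("tray",n,at(T,tc(*a),z))
for n,a,z in(("bl in",(415,330),.017),("br in",(783,290),.017)): print("tray sc",n,at(S,sc(*a),z))
pt=(205.9,199.5); ps=(364.2,224.1); print("pin tip",tri(T,pt,S,ps))
# flange light blob
for s,r,n in((T,(190,185,32,32),"top"),(S,(345,215,40,40),"sc")):
    p=s["pixels"].astype(int); m=((p.min(2)>120)).astype(np.uint8); c=blob(m,r); e=cv2.fitEllipse(c); print("fl",n,e,cv2.boundingRect(c)); P[n]=e[0]
    for z in(.08,.09,.1): print(at(s,e[0],z))
print(tri(T,P["top"],S,P["sc"]))
# table circle
for s,r,n in((T,(180,170,60,60),"top"),(S,(325,215,70,50),"sc")):
    p=s["pixels"].astype(int); m=((p.max(2)<115)&(abs(p[...,1]-p[...,0])<14)).astype(np.uint8); c=blob(m,r); e=cv2.fitEllipse(cv2.convexHull(c)); print("table",n,e,at(s,e[0],.062))
```

```text
washer top ((409.046875, 192.7754364013672), (17.626224517822266, 18.153278350830078), 105.65100860595703) [ 0.6249 -0.2622  0.007 ]
washer sc ((135.34947204589844, 297.9476623535156), (16.824953079223633, 21.65275764465332), 61.890220642089844) [ 0.6241 -0.2621  0.007 ]
handle top ((287.0, 238.5), (6.0, 33.0), 0.0)
[[0.4803 0.0429 0.046 ]
 [0.5566 0.041  0.046 ]
 [0.5562 0.0272 0.046 ]
 [0.48   0.0292 0.046 ]]
handle sc ((269.9615478515625, 228.80770874023438), (44.7144775390625, 8.629109382629395), 78.69007110595703)
[[0.4635 0.0269 0.046 ]
 [0.4621 0.0468 0.046 ]
 [0.5883 0.0437 0.046 ]
 [0.5893 0.0254 0.046 ]]
tray TL [ 0.6836 -0.1732  0.017 ]
tray TR [ 0.6736 -0.3528  0.017 ]
tray BR [ 0.528  -0.3477  0.003 ]
tray BL [ 0.5366 -0.1681  0.003 ]
tray sc bl in [ 0.673  -0.3478  0.017 ]
tray sc br in [ 0.687  -0.1706  0.017 ]
pin tip [0.6036 0.2147 0.109 ]
fl top ((206.30311584472656, 203.02552795410156), (17.34134864807129, 25.82427978515625), 67.15584564208984) (193, 192, 25, 21)
[0.6001 0.2159 0.08  ]
[0.5984 0.2142 0.09  ]
[0.5966 0.2125 0.1   ]
fl sc ((363.72906494140625, 224.8050994873047), (24.695051193237305, 38.7065315246582), 85.55108642578125) (345, 215, 40, 26)
[0.5829 0.2271 0.08  ]
[0.5906 0.2233 0.09  ]
[0.5984 0.2196 0.1   ]
[0.5976 0.2162 0.0992]
table top ((208.01174926757812, 194.2848358154297), (46.65680694580078, 61.59553527832031), 2.0518863201141357) [0.6237 0.2149 0.062 ]
table sc ((360.6981201171875, 242.19337463378906), (43.68517303466797, 50.9360466003418), 107.31702423095703) [0.6129 0.2133 0.062 ]
```

The measured positions, in metres:

| Item | Position | Yaw |
|---|---|---|
| Handle | (0.517, 0.035) | about −1.5° |
| Washer | (0.6245, −0.262) | – |
| Tray | – | about −2.7° |
| Pin | (0.604, 0.215), tip at z ≈ 0.109 | – |

First move: above the handle.

```bash
for i in 1; do :; done
python3 -m jog '[[[-0.3,-0.3,0,0,0,0,1],[-0.648,-0.627,0,0,0,0,1],[-0.648,-0.627,0,0,0,0,1],[-0.648,-0.627,0,0,0,0,1],[-0.648,-0.627,0,0,0,0,1],[-0.648,-0.627,0,0,0,0,1]]]' | tail -3
python3 -m jog '[[[-0.648,-0.627,0,0,0,0,1],[-0.648,-0.627,0,0,0,0,1],[-0.648,-0.627,0,0,0,0,1],[-0.648,-0.627,0,0,0,0,1],[-0.648,-0.627,0,0,0,0,1],[-0.648,-0.627,0,0,0,0,1]]]' >/dev/null
python3 -m jog '[[[-0.648,-0.627,0,0,0,-0.333,1],[-0.648,-0.627,0,0,0,-0.333,1],[-0.648,-0.627,0,0,0,-0.333,1],[-0.648,-0.627,0,0,0,-0.333,1],[-0.648,-0.627,0,0,0,-0.333,1],[-0.648,-0.627,0,0,0,-0.333,1],[-0.648,-0.627,0,0,0,-0.333,1]]]'
cat >> h.py <<'E'
def to(st,p,yaw=178.5):
    "shift in 25cm units and turn in 45deg units to a tool-down target"
    from scipy.spatial.transform import Rotation as R
    a=R.from_euler("xyz",st["ee_rot"],degrees=True); b=R.from_euler("xyz",[180,0,yaw],degrees=True)
    return np.round(np.r_[a.inv().apply(np.array(p)-st["position"])/.25,(a.inv()*b).as_rotvec()/(np.pi/4)],4)
E
python3 - <<'E'
from workcell import *
from h import *
s=read_state(); print(s["t"],s["position"],s["ee_rot"],s["qpos"]); print(to(s,[.517,.035,.09]))
for n in("top","scene"): cv2.imwrite(f"pics/{n}1.png",snapshot(n)["pixels"][:,:,::-1])
a=cv2.imread("pics/top1.png")[150:300,230:350]; b=cv2.imread("pics/scene1.png")[180:330,210:330]
cv2.imwrite("pics/c2.png",cv2.resize(np.hstack([a,b]),None,fx=3.3,fy=3.3,interpolation=cv2.INTER_CUBIC))
E
```

```text
ft_force: [-0.1, -0.0, -0.4]
grip_width: 0.092
gripper_force: 0.0
t: 1.68
position: [0.5192, 0.0279, 0.2147]
ee_rot: [-179.8, 0.1, 178.0]
ft_force: [0.4, 0.2, 0.8]
grip_width: 0.092
gripper_force: 0.0
1.6833 [0.51924449 0.02788143 0.21468487] [-1.79820570e+02  1.07102004e-01  1.78002049e+02] [-23.3332459   14.15685719  19.29648798 111.08583969  -5.39290958
  55.55572613  86.47019002]
[ 0.0109  0.0297  0.4986 -0.004   0.0024 -0.0111]
```

```bash
python3 -m jog '[[[0.011,0.03,0.15,0,0,-0.011,1],[0.011,0.03,0.3,0,0,-0.011,1],[0.011,0.03,0.45,0,0,-0.011,1],[0.011,0.03,0.6,0,0,-0.011,1],[0.011,0.03,0.7,0,0,-0.011,1],[0.011,0.03,0.76,0,0,-0.011,1],[0.011,0.03,0.79,0,0,-0.011,1],[0.011,0.03,0.79,0,0,-0.011,1]]]'
python3 -m jog '[[[0,0,0,0,0,0,0],[0,0,0,0,0,0,-0.5],[0,0,0,0,0,0,-0.7],[0,0,0,0,0,0,-1],[0,0,0,0,0,0,-1],[0,0,0,0,0,0,-1],[0,0,0,0,0,0,-1],[0,0,0,0,0,0,-1]]]'
python3 -m jog '[[[0,0,0,0,0,0,-1],[0,0,0,0,0,0,-1],[0,0,0,0,0,0,-1]]]'
```

```text
t: 2.45
position: [0.5127, 0.0439, 0.0156]
ee_rot: [180.0, -0.2, 179.2]
ft_force: [0.2, -0.4, 0.1]
grip_width: 0.092
gripper_force: 0.0
t: 3.12
position: [0.5145, 0.0424, 0.0172]
ee_rot: [180.0, 0.0, 179.0]
ft_force: [0.8, 0.7, -0.7]
grip_width: 0.0405
gripper_force: 0.0
t: 3.37
position: [0.5144, 0.0418, 0.0171]
ee_rot: [-180.0, -0.0, 179.0]
ft_force: [1.1, -2.2, 1.2]
grip_width: 0.0204
gripper_force: 0.9
```

View pics/c2.png

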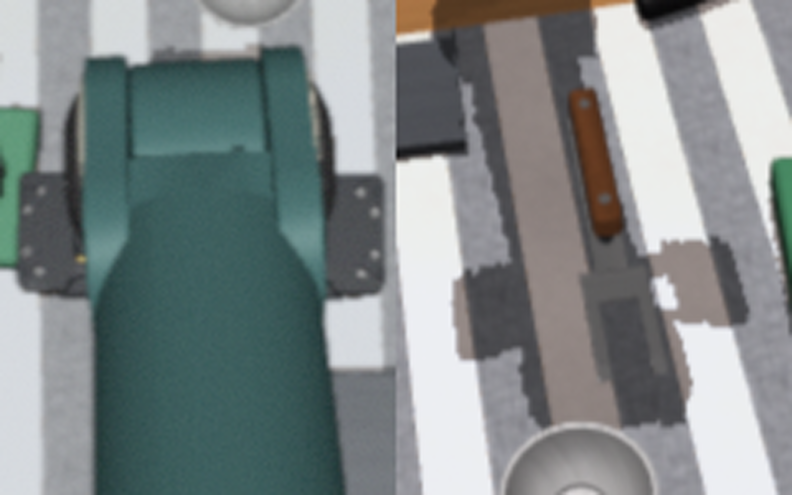

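The pinch was closing on the handle (20.4 mm opening). Now I'll let it tighten and lift.

```bash
python3 -m jog '[[[0,0,0,0,0,0,-1],[0,0,0,0,0,0,-1],[0,0,-0.01,0,0,0,-1],[0,0,-0.04,0,0,0,-1],[0,0,-0.08,0,0,0,-1],[0,0,-0.12,0,0,0,-1],[0,0,-0.16,0,0,0,-1],[0,0,-0.2,0,0,0,-1]]]'
python3 -m jog '[[[0,0,0,0,0,0,-1],[0,0,0,0,0,0,-1],[0,0,0,0,0,0,-1],[0,0,0,0,0,0,-1]]]'
python3 - <<'E'
from workcell import *
from h import *
d={n:snapshot(n) for n in("top","scene")}; pickle.dump(d,open("s2.pkl","wb"))
a=d["top"]["pixels"][130:280,230:350]; b=d["scene"]["pixels"][180:330,210:330]
cv2.imwrite("pics/c3.png",cv2.resize(np.hstack([a,b]),None,fx=3.3,fy=3.3,interpolation=cv2.INTER_CUBIC)[:,:,::-1])
s=read_state(); print(s)
E
```

```text
t: 4.03
position: [0.5147, 0.0427, 0.0686]
ee_rot: [180.0, 0.1, 179.0]
ft_force: [-0.2, -0.2, -2.4]
grip_width: 0.0201
gripper_force: 30.0
t: 4.37
position: [0.514, 0.0425, 0.0667]
ee_rot: [-180.0, -0.1, 179.0]
ft_force: [-0.4, 0.0, -2.7]
grip_width: 0.0198
gripper_force: 30.0
{'t': 4.4667, 'qpos': array([-21.23763215,  26.57031367,  15.71356474, 117.51988308,
       -11.4957524 ,  37.39319359,  91.11453434]), 'qd': array([-0.03274788,  0.14569729,  0.10278361, -0.10592997,  0.01951008,
        0.03847555,  0.02894087]), 'tau': array([-2.20303168e-02, -4.40362465e+01,  3.26625891e+00, -1.71299547e+01,
        1.65648322e-02,  2.77213793e-02, -2.13811791e-04]), 'position': array([0.51401562, 0.04238163, 0.06658951]), 'ee_rot': array([-1.79985001e+02, -5.97388196e-02,  1.79042171e+02]), 'ft_force': array([ 0.55398871, -0.2088131 , -1.69923282]), 'wrist_torque': array([ 0.0340819 ,  0.00678917, -0.01194823]), 'gripper_force': 29.96381253004074, 'grip_width': 0.01975686987573953}
```

View pics/c3.png

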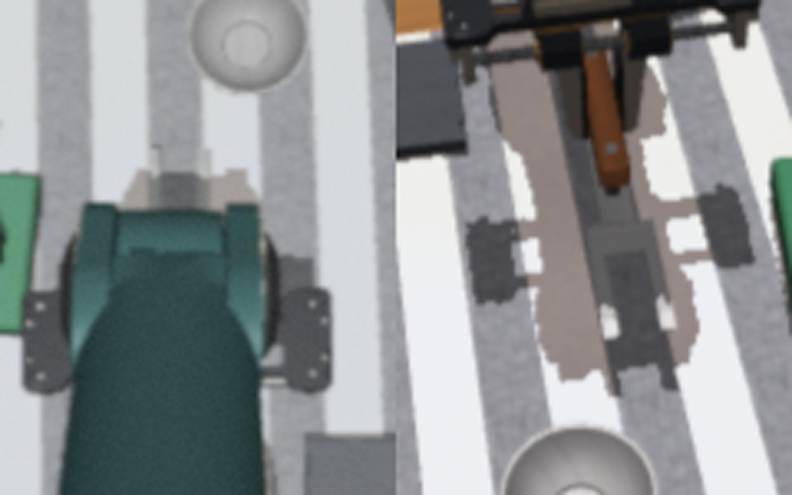

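Run:
```python
from h import *
d=pickle.load(open("s2.pkl","rb")); S=d["scene"];T=d["top"]
f=lambda s,u,v,x0,y0:(x0+u/3.3,y0+v/3.3)
for u in(154,207): print(at(T,(230+u/3.3,130+149/3.3),.052))
for u,v in((618,392),(672,388)): print(at(S,(210+(u-396)/3.3,180+v/3.3),.052))
# handle front edge in scene, top face z~.0976
for u,v in((610,189),(628,180),(600,184)): print("h",at(S,(210+(u-396)/3.3,180+v/3.3),.0966))
for u,v in((590,60),(608,60)): print("h",at(S,(210+(u-396)/3.3,180+v/3.3),.0966))
```

```text
[0.66655209 0.0553483  0.052     ]
[0.66548347 0.01787856 0.052     ]
[0.70701793 0.01907305 0.052     ]
[0.71027973 0.05051631 0.052     ]
h [0.59297433 0.03571431 0.0966    ]
h [0.5881689 0.0478281 0.0966   ]
h [0.58797059 0.03038249 0.0966    ]
h [0.48419018 0.04198079 0.0966    ]
h [0.48648597 0.05362461 0.0966    ]
```

```bash
python3 -m jog '[[[0.04,-0.05,-0.02,0,0,0,-1],[0.1,-0.14,-0.06,0,0,0,-1],[0.18,-0.25,-0.1,0,0,0,-1],[0.26,-0.37,-0.1,0,0,0.01,-1],[0.32,-0.49,-0.1,0,0,0.02,-1],[0.35,-0.6,-0.1,0,0,0.022,-1],[0.364,-0.7,-0.1,0,0,0.022,-1],[0.364,-0.8,-0.1,0,0,0.022,-1]]]' | grep -E "pos|rot"
python3 -m jog '[[[0,-0.1,0,0,0,0,-1],[0,-0.2,0,0,0,0,-1],[0,-0.29,0,0,0,0,-1],[0,-0.35,0,0,0,0,-1],[0,-0.38,0,0,0,0,-1],[0,-0.38,0,0,0,0,-1],[0,-0.38,0,0,0,0,-1],[0,-0.38,0,0,0,0,-1]]]'
python3 - <<'E'
from workcell import *
from h import *
d={n:snapshot(n) for n in("top","scene")}; pickle.dump(d,open("s3.pkl","wb"))
a=d["top"]["pixels"][150:270,360:460]; b=d["scene"]["pixels"][220:340,80:200]
cv2.imwrite("pics/c4.png",cv2.resize(np.hstack([a,b]),None,fx=3.6,fy=3.6,interpolation=cv2.INTER_CUBIC)[:,:,::-1])
s=read_state(); print(s["position"],s["ee_rot"],s["qpos"],s["ft_force"])
E
```

```text
position: [0.4177, -0.1576, 0.0922]
ee_rot: [180.0, -0.1, 178.0]
t: 5.8
position: [0.4166, -0.2496, 0.0919]
ee_rot: [179.9, -0.0, 178.1]
ft_force: [1.0, 0.4, -1.9]
grip_width: 0.0199
gripper_force: 30.0
[ 0.41694823 -0.24961111  0.09199786] [ 1.79956077e+02 -1.65540965e-02  1.78160651e+02] [  9.27745323  21.98856617  21.18778744 121.08072244 -12.47093006
  38.99046667 126.9666906 ] [ 0.79683621  0.26134269 -2.56328278]
```

View pics/c4.png

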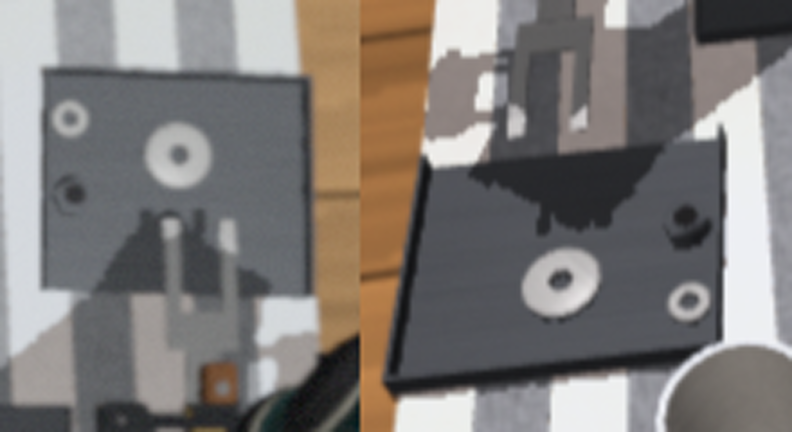

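The prong tips show at crop (171,220) and (228,220) in the top view, and (517,135) and (578,128) in the scene view. The lifter points at the tray with nothing in the way. Now computing the lateral offset to the washer.

Run:
```python
from h import *
d=pickle.load(open("s3.pkl","rb")); S=d["scene"];T=d["top"]
t=[(171,220),(228,220)]; s=[(517,135),(578,130)]
tp=lambda p:(360+p[0]/3.6,150+p[1]/3.6); sp=lambda p:(80+(p[0]-360)/3.6,220+p[1]/3.6)
for a,b in zip(t,s): print(at(T,tp(a),.0765),at(S,sp(b),.0765),tri(T,tp(a),S,sp(b)))
# base of slot (92mm ahead)
for a in((178,318),(229,320)): print("slotbase corner",at(T,tp(a),.0775))
print("washer",at(T,tp((178.5,155)),.009),at(S,sp((561,282)),.009))
print("wall inner",at(T,tp((175,75)),.017))
```

```text
[ 0.57000503 -0.23837339  0.0765    ] [ 0.57011628 -0.2701099   0.0765    ] [ 0.57132503 -0.25459858  0.07491932]
[ 0.56906628 -0.2743065   0.0765    ] [ 0.57313357 -0.23644697  0.0765    ] [ 0.56908132 -0.25507309  0.07725507]
slotbase corner [ 0.50823065 -0.23882805  0.0775    ]
slotbase corner [ 0.50611416 -0.27062795  0.0775    ]
washer [ 0.62380785 -0.26292461  0.009     ] [ 0.62651948 -0.26056508  0.009     ]
wall inner [ 0.67679031 -0.26201318  0.017     ]
```

```bash
python3 -m jog '[[[0,-0.02,0.04,0,0.016,0,-1],[0,-0.02,0.1,0,0.016,0,-1],[0,-0.02,0.16,0,0.016,0,-1],[0,-0.02,0.21,0,0.016,0,-1],[0,-0.02,0.24,0,0.016,0,-1],[0,-0.02,0.256,0,0.016,0,-1],[0,-0.02,0.256,0,0.016,0,-1],[0,-0.02,0.256,0,0.016,0,-1]]]' | grep -E "pos|rot|ft"
for i in 1 2; do python3 -m jog '[[[0,0,0,0,0,0,-1],[0,0,0,0,0,0,-1]]]' | grep -E "pos|rot|ft"; done
python3 -m jog '[[[0,0,0.004,0,0,0,-1],[0,0,0.004,0,0,0,-1],[0,0,0.004,0,0,0,-1]]]'| grep -E "pos|ft"
python3 -m jog '[[[0,0,0.004,0,0,0,-1],[0,0,0.004,0,0,0,-1],[0,0,0.004,0,0,0,-1]]]'| grep -E "pos|ft"
python3 -m jog '[[[0,0,0.004,0,0,0,-1],[0,0,0.004,0,0,0,-1],[0,0,0.004,0,0,0,-1]]]'| grep -E "pos|ft"
```

```text
position: [0.4171, -0.2558, 0.0284]
ee_rot: [-180.0, -0.7, 178.1]
ft_force: [0.0, -0.1, -1.9]
position: [0.4172, -0.2561, 0.0287]
ee_rot: [-180.0, -0.6, 178.1]
ft_force: [-0.6, 0.2, -2.5]
position: [0.417, -0.256, 0.0285]
ee_rot: [-180.0, -0.7, 178.1]
ft_force: [0.2, -0.9, -2.9]
position: [0.4167, -0.2559, 0.0271]
ft_force: [0.2, -0.5, -2.0]
position: [0.4166, -0.2559, 0.026]
ft_force: [-0.4, 0.2, -1.0]
position: [0.4166, -0.2559, 0.025]
ft_force: [0.3, 0.5, -2.4]
```

```bash
for i in 1; do
python3 -m jog '[[[0,0,0.004,0,0,0,-1],[0,0,0.004,0,0,0,-1],[0,0,0.004,0,0,0,-1]]]'| grep -E "pos|ft"
python3 -m jog '[[[0,0,0.004,0,0,0,-1],[0,0,0.004,0,0,0,-1],[0,0,0.004,0,0,0,-1]]]'| grep -E "pos|ft"
python3 -m jog '[[[0,0,0.004,0,0,0,-1],[0,0,0.004,0,0,0,-1],[0,0,0.004,0,0,0,-1]]]'| grep -E "pos|ft"; done
python3 -c "
from workcell import *
s=read_state();print(s['wrist_torque'])"
```

```text
position: [0.4166, -0.2559, 0.024]
ft_force: [-1.2, -0.4, -2.5]
position: [0.4166, -0.2559, 0.023]
ft_force: [0.2, 0.6, -2.2]
position: [0.4166, -0.2559, 0.0221]
ft_force: [0.6, -0.2, -3.0]
[0.02584873 0.05438788 0.02320475]
```

```bash
python3 -m jog '[[[0,0,0.003,0,0,0,-1],[0,0,0.003,0,0,0,-1],[0,0,0.003,0,0,0,-1]]]'| grep -E "pos|ft"
python3 -c "
from workcell import *
s=read_state();print(s['wrist_torque'])"
python3 -m jog '[[[0,0,0.003,0,0,0,-1],[0,0,0.003,0,0,0,-1],[0,0,0.003,0,0,0,-1]]]'| grep -E "pos|ft"
python3 -c "
from workcell import *
s=read_state();print(s['wrist_torque'])"
```

```text
position: [0.4167, -0.256, 0.0214]
ft_force: [-0.7, 0.3, -1.1]
[ 0.05982935 -0.0370388   0.03231677]
position: [0.4166, -0.2561, 0.0207]
ft_force: [-1.0, 0.3, 1.0]
[-0.00282799  0.01136056 -0.00308374]
```

```bash
for i in 1 2 3; do python3 -m jog '[[[0,0,0,0,0,0,-1]]]'| grep -E "pos|ft"; done
```

```text
position: [0.4166, -0.256, 0.0207]
ft_force: [-1.7, 1.0, 1.0]
position: [0.4166, -0.256, 0.0207]
ft_force: [-1.3, 0.6, 0.3]
position: [0.4166, -0.256, 0.0206]
ft_force: [-1.3, -1.0, 1.2]
```

```bash
python3 -m jog '[[[-0.015,0,-0.0002,0,0,0,-1],[-0.03,0,-0.0004,0,0,0,-1],[-0.045,0,-0.0005,0,0,0,-1],[-0.06,0,-0.0007,0,0,0,-1],[-0.075,0,-0.0009,0,0,0,-1],[-0.09,0,-0.0011,0,0,0,-1],[-0.105,0,-0.0013,0,0,0,-1],[-0.12,0,-0.0015,0,0,0,-1]]]'| grep -E "pos|ft|rot"
python3 -m jog '[[[-0.015,0,-0.0002,0,0,0,-1],[-0.03,0,-0.0004,0,0,0,-1],[-0.045,0,-0.0005,0,0,0,-1],[-0.06,0,-0.0007,0,0,0,-1],[-0.075,0,-0.0009,0,0,0,-1],[-0.09,0,-0.0011,0,0,0,-1],[-0.105,0,-0.0013,0,0,0,-1],[-0.12,0,-0.0015,0,0,0,-1]]]'| grep -E "pos|ft|rot"
python3 -m jog '[[[-0.008,0,-0.0001,0,0,0,-1],[-0.016,0,-0.0002,0,0,0,-1],[-0.024,0,-0.0003,0,0,0,-1],[-0.032,0,-0.0004,0,0,0,-1],[-0.04,0,-0.0005,0,0,0,-1],[-0.048,0,-0.0006,0,0,0,-1],[-0.048,0,-0.0006,0,0,0,-1]]]'| grep -E "pos|ft|rot"
python3 - <<'E'
from workcell import *
from h import *
d={n:snapshot(n) for n in("top","scene")}; pickle.dump(d,open("s4.pkl","wb"))
a=d["top"]["pixels"][150:270,360:460]; b=d["scene"]["pixels"][220:340,80:200]
cv2.imwrite("pics/c5.png",cv2.resize(np.hstack([a,b]),None,fx=3.6,fy=3.6,interpolation=cv2.INTER_CUBIC)[:,:,::-1])
E
```

```text
position: [0.447, -0.2569, 0.0206]
ee_rot: [180.0, -0.7, 178.1]
ft_force: [-1.4, -0.1, 1.2]
position: [0.4769, -0.258, 0.0206]
ee_rot: [180.0, -0.7, 178.1]
ft_force: [-1.6, -0.4, 0.4]
position: [0.4892, -0.2584, 0.0206]
ee_rot: [-180.0, -0.7, 178.1]
ft_force: [-0.1, -0.7, 0.8]
```

View pics/c5.png

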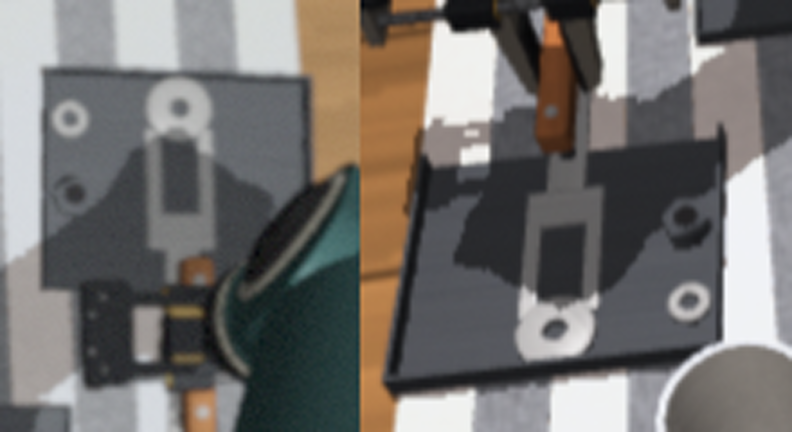

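The washer is centred on the prongs and has reached the back wall (top crop (179,108)). Nothing else has moved. Now I'll slide under it.

```bash
python3 -m jog '[[[-0.008,0,-0.0001,0,0,0,-1],[-0.016,0,-0.0002,0,0,0,-1],[-0.024,0,-0.0003,0,0,0,-1],[-0.032,0,-0.0004,0,0,0,-1],[-0.04,0,-0.0005,0,0,0,-1],[-0.048,0,-0.0006,0,0,0,-1]]]'| grep -E "pos|ft|rot"
python3 -m jog '[[[-0.008,0,-0.0001,0,0,0,-1],[-0.016,0,-0.0002,0,0,0,-1],[-0.024,0,-0.0003,0,0,0,-1],[-0.032,0,-0.0004,0,0,0,-1]]]'| grep -E "pos|ft|rot"
python3 -m jog '[[[-0.008,0,-0.0001,0,0,0,-1],[-0.016,0,-0.0002,0,0,0,-1],[-0.024,0,-0.0003,0,0,0,-1],[-0.024,0,-0.0003,0,0,0,-1]]]'| grep -E "pos|ft|rot"
```

```text
position: [0.5007, -0.2588, 0.0206]
ee_rot: [180.0, -0.7, 178.1]
ft_force: [-1.5, -0.0, 0.4]
position: [0.5088, -0.259, 0.0206]
ee_rot: [180.0, -0.7, 178.1]
ft_force: [-2.3, 1.2, 1.1]
position: [0.5152, -0.2593, 0.0206]
ee_rot: [-180.0, -0.7, 178.1]
ft_force: [-1.7, 0.6, 0.7]
```

```bash
python3 -m jog '[[[-0.008,0,-0.0001,0,0,0,-1],[-0.016,0,-0.0002,0,0,0,-1],[-0.016,0,-0.0002,0,0,0,-1]]]'| grep -E "pos|ft"
python3 -m jog '[[[-0.006,0,-0.0001,0,0,0,-1],[-0.01,0,-0.0001,0,0,0,-1],[-0.01,0,-0.0001,0,0,0,-1]]]'| grep -E "pos|ft"
python3 - <<'E'
from workcell import *
from h import *
d={n:snapshot(n) for n in("top","scene")}; pickle.dump(d,open("s5.pkl","wb"))
T=d["top"];S=d["scene"]
for s,r in((T,(395,165,32,26)),(S,(118,295,36,36))):
    g=cv2.cvtColor(s["pixels"],cv2.COLOR_RGB2GRAY); k=np.zeros_like(g); x,y,w,h=r; k[y:y+h,x:x+w]=g[y:y+h,x:x+w]>140
    c=max(cv2.findContours(k,0,1)[0],key=cv2.contourArea); e=cv2.fitEllipse(c); print(e,at(s,e[0],.0095))
E
```

```text
position: [0.519, -0.2594, 0.0206]
ft_force: [-1.4, 0.1, 0.7]
position: [0.5208, -0.2595, 0.0205]
ft_force: [-4.3, -0.3, 1.7]
((409.7833251953125, 166.79051208496094), (4.167142391204834, 39.844181060791016), 89.78958129882812) [ 0.68852258 -0.26745164  0.0095    ]
((143.50628662109375, 327.2681884765625), (6.089454174041748, 35.35957336425781), 85.99339294433594) [ 0.6954363  -0.24433134  0.0095    ]
```

```bash
python3 -m jog '[[[0.003,0,-0.004,0,-0.003,0,-1],[0.006,0,-0.01,0,-0.006,0,-1],[0.006,0,-0.018,0,-0.012,0,-1],[0.006,0,-0.03,0,-0.018,0,-1],[0.006,0,-0.045,0,-0.022,0,-1],[0.006,0,-0.06,0,-0.022,0,-1],[0.006,0,-0.08,0,-0.022,0,-1],[0.006,0,-0.1,0,-0.022,0,-1]]]'| grep -E "pos|ft|rot"
python3 -m jog '[[[0,0,-0.03,0,0,0,-1],[0,0,-0.06,0,0,0,-1],[0,0,-0.09,0,0,0,-1],[0,0,-0.12,0,0,0,-1],[0,0,-0.14,0,0,0,-1],[0,0,-0.15,0,0,0,-1],[0,0,-0.15,0,0,0,-1],[0,0,-0.15,0,0,0,-1]]]'| grep -E "pos|ft|rot"
python3 - <<'E'
from workcell import *
from h import *
d={n:snapshot(n) for n in("top","scene")}; pickle.dump(d,open("s6.pkl","wb"))
a=d["top"]["pixels"][150:270,360:460]; b=d["scene"]["pixels"][220:340,80:200]
cv2.imwrite("pics/c6.png",cv2.resize(np.hstack([a,b]),None,fx=3.6,fy=3.6,interpolation=cv2.INTER_CUBIC)[:,:,::-1])
E
```

```text
position: [0.52, -0.2595, 0.0462]
ee_rot: [-180.0, 0.3, 178.1]
ft_force: [-0.9, -0.7, -2.1]
position: [0.5197, -0.2593, 0.0831]
ee_rot: [180.0, 0.3, 178.1]
ft_force: [0.0, 0.1, -2.5]
```

View pics/c6.png

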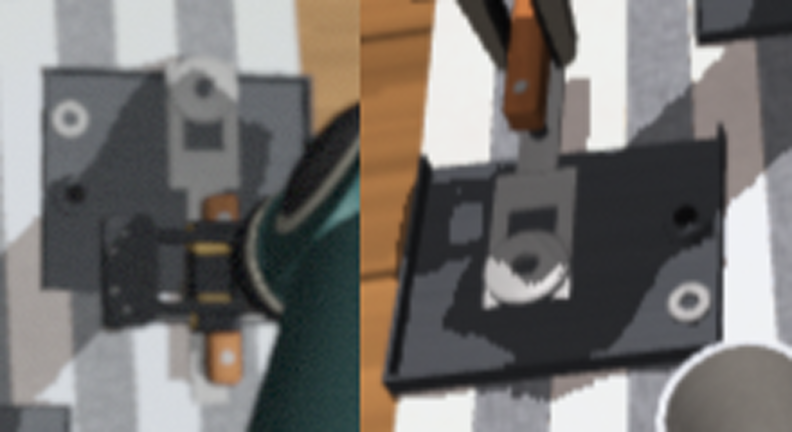

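Run:
```python
from h import *
from workcell import *
d=pickle.load(open("s6.pkl","rb")); S=d["scene"];T=d["top"]
tp=lambda p:(360+p[0]/3.6,150+p[1]/3.6); sp=lambda p:(80+(p[0]-360)/3.6,220+p[1]/3.6)
print(at(T,tp((203,88.5)),.0745),at(S,sp((527,264)),.0745),tri(T,tp((203,88.5)),S,sp((527,264))))
print("outer",[at(T,tp(p),.0745) for p in((167,88),(238,88))],[at(S,sp(p),.0745) for p in((484,267),(571,263))])
s=read_state(); print(s["position"],s["ee_rot"],s["qpos"])
# die again, from first picture, top surfaces at finer scale
d=pickle.load(open("s0.pkl","rb"))
a=cv2.resize(d["top"]["pixels"][180:222,182:232],None,fx=8,fy=8,interpolation=cv2.INTER_CUBIC)
b=cv2.resize(d["scene"]["pixels"][212:254,339:389],None,fx=8,fy=8,interpolation=cv2.INTER_CUBIC)
m=np.hstack([a,b])[:,:,::-1]; cv2.imwrite("pics/c7.png",m)
```

```text
[ 0.65415305 -0.26456942  0.0745    ] [ 0.65498231 -0.26229098  0.0745    ] [ 0.65426395 -0.26364024  0.07372624]
outer [array([ 0.6550445 , -0.24160988,  0.0745    ]), array([ 0.65393272, -0.28697639,  0.0745    ])] [array([ 0.65255528, -0.2846106 ,  0.0745    ]), array([ 0.65875364, -0.2393854 ,  0.0745    ])]
[ 0.51943316 -0.25925793  0.08272509] [179.9831657    0.23180041 178.05395341] [  7.71955522  30.43019887  20.14881362 108.63002037 -14.90689568
  43.26341603 124.26368733]
```

View pics/c7.png

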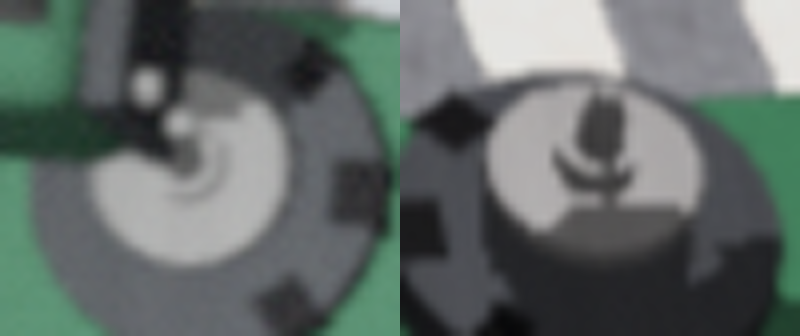

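Run:
```python
from h import *
d=pickle.load(open("s0.pkl","rb")); S=d["scene"];T=d["top"]
t=lambda u,v:(182+(u+.5)/8-.5,180+(v+.5)/8-.5); s=lambda u,v:(339+(u-399.5)/8-.5,212+(v+.5)/8-.5)
print("flange tri",tri(T,t(191,169),S,s(596,168)))
for z in(.074,.079,.084): print(z,at(T,t(191,169),z),at(S,s(596,168),z), at(T,t(191,268),z),at(S,s(596,75),z),at(S,s(487,168),z),at(S,s(705,168),z))
# table rim, top image: left 30, right 390 (z=.062)
a=at(T,t(31,175),.062);b=at(T,t(388,190),.062);print("table",a,b,(a+b)/2)
print("pin tip scene",[at(S,s(601,93),z) for z in(.104,.109,.114)])
print("land edge L/R scene",[at(S,s(u,v),.087) for u,v in((556,150),(632,150))])
```

```text
flange tri [0.60507925 0.21772537 0.0832665 ]
0.074 [0.60665224 0.2188669  0.074     ] [0.59816574 0.22156248 0.074     ] [0.57806936 0.21891236 0.074     ] [0.56766882 0.23115641 0.074     ] [0.59276733 0.19376317 0.074     ] [0.60355329 0.24931171 0.074     ]
0.079 [0.60574616 0.21800769 0.079     ] [0.60190778 0.21974474 0.079     ] [0.5772946  0.21805294 0.079     ] [0.57161076 0.22927577 0.079     ] [0.59654475 0.19212766 0.079     ] [0.60726001 0.24731206 0.079     ]
0.084 [0.60484008 0.21714849 0.084     ] [0.60564981 0.21792699 0.084     ] [0.57651984 0.21719353 0.084     ] [0.57555271 0.22739514 0.084     ] [0.60032217 0.19049214 0.084     ] [0.61096673 0.24531242 0.084     ]
table [0.60838357 0.26756025 0.062     ] [0.60109502 0.16388312 0.062     ] [0.60473929 0.21572168 0.062     ]
pin tip scene [array([0.59733306, 0.21930269, 0.104     ]), array([0.60123398, 0.21742594, 0.109     ]), array([0.60513489, 0.21554919, 0.114     ])]
land edge L/R scene [array([0.6002374 , 0.20856712, 0.087     ]), array([0.60395246, 0.22768124, 0.087     ])]
```

```bash
python3 -m jog '[[[0,0,-0.01,0,0,0,-1],[0,0,-0.03,0,0,0,-1],[0,0,-0.06,0,0,0,-1],[0,0,-0.1,0,0,0,-1],[0,0.01,-0.15,0,0,0,-1],[0,0.03,-0.2,0,0,0,-1],[0,0.06,-0.24,0,0,0,-1],[0,0.1,-0.268,0,0,0,-1]]]'| grep -E "pos"
python3 -m jog '[[[0,0.05,0,0,0,0,-1],[0,0.11,0,0,0,0,-1],[0,0.17,0,0,0,0,-1],[0,0.23,0,0,0,0,-1],[0,0.29,0,0,0,0,-1],[0,0.35,0,0,0,0,-1],[0,0.41,0,0,0,0,-1],[0.008,0.47,0,0,0,0,-1]]]'| grep -E "pos"
python3 -m jog '[[[0.016,0.06,0,0,0,0,-1],[0.032,0.12,0,0,0,0,-1],[0.048,0.18,0,0,0,0,-1],[0.064,0.24,0,0,0,0,-1],[0.08,0.3,0,0,0,0,-1],[0.096,0.36,0,0,0,0,-1],[0.112,0.42,0,0,0,0,-1],[0.128,0.48,0,0,0,0,-1]]]'| grep -E "pos"
python3 -m jog '[[[0.016,0.06,0,0,0,0,-1],[0.032,0.12,0,0,0,0,-1],[0.048,0.18,0,0,0,0,-1],[0.064,0.24,0,0,0,0,-1],[0.08,0.3,0,0,0,0,-1],[0.096,0.36,0,0,0,0,-1],[0.112,0.42,0,0,0,0,-1],[0.12,0.48,0,0,0,0,-1]]]'| grep -E "pos|rot|ft"
python3 -m jog '[[[0,0.06,0,0,0,0,-1],[0,0.11,0,0,0,0,-1],[0,0.16,0,0,0,0,-1],[0,0.2,0,0,0,0,-1],[0,0.24,0,0,0,0,-1],[0,0.27,0,0,0,0,-1],[0,0.3,0,0,0,0,-1],[0,0.32,0,0,0,0,-1]]]'| grep -E "pos|rot|ft"
```

```text
position: [0.5209, -0.2343, 0.1523]
position: [0.522, -0.1145, 0.1498]
position: [0.4932, 0.0062, 0.1497]
position: [0.4667, 0.1269, 0.1495]
ee_rot: [180.0, 0.2, 178.1]
ft_force: [0.4, -0.6, -2.8]
position: [0.4711, 0.2058, 0.1497]
ee_rot: [180.0, 0.3, 178.1]
ft_force: [0.4, -0.5, -2.8]
```

```bash
python3 -m jog '[[[0,0.016,0,0,0,0,-1],[0.002,0.03,0,0,0,0,-1],[0.004,0.044,0,0,0,0,-1],[0.004,0.054,0,0,0,0,-1],[0.004,0.06,0,0,0,0,-1],[0.004,0.06,0,0,0,0,-1],[0.004,0.06,0,0,0,0,-1],[0.004,0.06,0,0,0,0,-1]]]'| grep -E "pos|rot|ft"
python3 - <<'E'
from workcell import *
from h import *
d={n:snapshot(n) for n in("top","scene")}; pickle.dump(d,open("s7.pkl","wb"))
a=d["top"]["pixels"][160:235,175:255]; b=d["scene"]["pixels"][185:260,320:400]
cv2.imwrite("pics/c8.png",cv2.resize(np.hstack([a,b]),None,fx=5,fy=5,interpolation=cv2.INTER_CUBIC)[:,:,::-1])
s=read_state(); print(s["position"],s["ee_rot"],s["qpos"],s["t"])
E
```

```text
position: [0.4707, 0.2197, 0.1498]
ee_rot: [-180.0, 0.3, 178.0]
ft_force: [-0.5, 0.7, -3.3]
[0.47070935 0.21976309 0.14982769] [-179.99710726    0.27574998  178.03082545] [-39.40993112  18.81821478  12.69452482 114.27309599  -5.35392102
  47.22277992  64.28229801] 18.4667
```

View pics/c8.png

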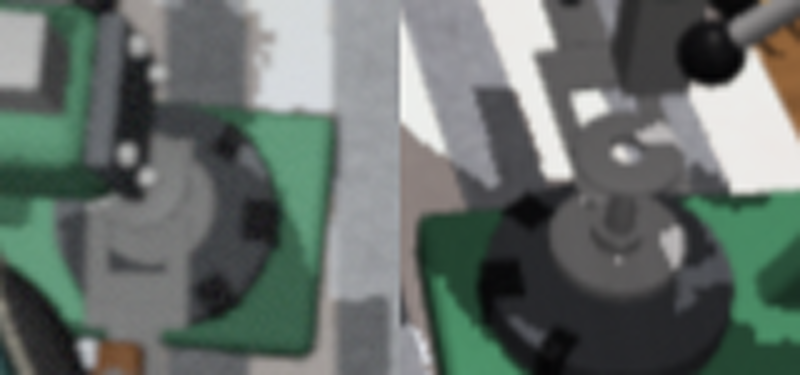

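The top and scene crops show the washer level on the prongs right above the die. Its hole is at scene crop (627,152) and the flange centre near (619,243). Checking the alignment numerically.

Run:
```python
from h import *
d=pickle.load(open("s7.pkl","rb")); S=d["scene"];T=d["top"]
s=lambda u,v:(320+(u-399.5)/5-.5,185+(v+.5)/5-.5); t=lambda u,v:(175+(u+.5)/5-.5,160+(v+.5)/5-.5)
print("washer scene",at(S,s(627,152),.141),[at(S,s(*p),.141) for p in((572,152),(688,152))])
for z in(.079,.083): print("flange L/R",at(S,s(550,240),z),at(S,s(689,240),z))
for z in(.1,.105,.11): print("pin mid",z,at(S,s(621,210),z))
print("washer top view",at(T,t(163,213),.142),at(T,t(214,213),.142))
print("FK", np.array([.4707,.2197])+[.135,-.0042])
```

```text
washer scene [0.60653724 0.21429421 0.141     ] [array([0.60240099, 0.1931585 , 0.141     ]), array([0.6111171 , 0.23769823, 0.141     ])]
flange L/R [0.59670486 0.19242909 0.079     ] [0.60763476 0.24872021 0.079     ]
flange L/R [0.59972595 0.19111908 0.083     ] [0.61059815 0.24711306 0.083     ]
pin mid 0.1 [0.60296019 0.21828143 0.1       ]
pin mid 0.105 [0.60680174 0.21642181 0.105     ]
pin mid 0.11 [0.61064329 0.21456218 0.11      ]
washer top view [0.59093719 0.20338776 0.142     ] [0.59032433 0.18143869 0.142     ]
FK [0.6057 0.2155]
```

```bash
python3 -m jog '[[[0.001,0.004,0.008,0,0,0,-1],[0.002,0.008,0.02,0,0,0,-1],[0.002,0.01,0.032,0,0,0,-1],[0.002,0.01,0.044,0,0,0,-1],[0.002,0.01,0.056,0,0,0,-1],[0.002,0.01,0.064,0,0,0,-1],[0.002,0.01,0.068,0,0,0,-1],[0.002,0.01,0.068,0,0,0,-1]]]'| grep -E "pos|rot|ft"
python3 -m jog '[[[0,0,0.003,0,0,0,-1],[0,0,0.006,0,0,0,-1],[0,0,0.009,0,0,0,-1],[0,0,0.012,0,0,0,-1],[0,0,0.016,0,0,0,-1]]]'| grep -E "pos|ft"
python3 -m jog '[[[0,0,0.003,0,0,0,-1],[0,0,0.006,0,0,0,-1],[0,0,0.009,0,0,0,-1],[0,0,0.012,0,0,0,-1],[0,0,0.016,0,0,0,-1]]]'| grep -E "pos|ft"
python3 -m jog '[[[0,0,0.003,0,0,0,-1],[0,0,0.006,0,0,0,-1],[0,0,0.009,0,0,0,-1],[0,0,0.012,0,0,0,-1]]]'| grep -E "pos|ft"
```

```text
position: [0.4702, 0.2224, 0.1325]
ee_rot: [-180.0, 0.2, 178.0]
ft_force: [0.4, 0.5, -3.4]
position: [0.4704, 0.2226, 0.1288]
ft_force: [-0.8, -0.1, -1.8]
position: [0.4704, 0.2225, 0.1247]
ft_force: [-0.3, 0.1, -2.8]
position: [0.4704, 0.2225, 0.1217]
ft_force: [0.4, -0.1, -3.0]
```

```bash
for i in 1; do
python3 -m jog '[[[0,0,0.003,0,0,0,-1],[0,0,0.006,0,0,0,-1],[0,0,0.008,0,0,0,-1]]]'| grep -E "pos|ft"
python3 -m jog '[[[0,0,0.003,0,0,0,-1],[0,0,0.006,0,0,0,-1],[0,0,0.008,0,0,0,-1]]]'| grep -E "pos|ft"
python3 -m jog '[[[0,0,0.003,0,0,0,-1],[0,0,0.006,0,0,0,-1],[0,0,0.008,0,0,0,-1]]]'| grep -E "pos|ft"; done
python3 - <<'E'
from workcell import *
from h import *
d={n:snapshot(n) for n in("scene",)}; pickle.dump(d,open("s8.pkl","wb"))
S=d["scene"]; g=cv2.cvtColor(S["pixels"],cv2.COLOR_RGB2GRAY)
print(g[205:240:2,348:384:2])
E
```

```text
position: [0.4703, 0.2225, 0.1197]
ft_force: [-0.1, 0.4, -2.6]
position: [0.4703, 0.2225, 0.1177]
ft_force: [0.4, -0.2, -4.5]
position: [0.4704, 0.2225, 0.1157]
ft_force: [0.2, -0.2, -3.8]
[[198 142  88  90  91  90  94  95  92 100 137 141 143 146 149 206 234 234]
 [ 96  94  93  93  92  92  92  92  93  94 139 147 147 151 154 160 230 235]
 [ 90  92  93  93  93  93  94  93  93  92 115 144 151 149 151 150 204 233]
 [102  94  93  93  93  92  92  91  91  92  97 145 150 145 151 149 168 229]
 [123  93  91  99 117 136 159 190 167  96  92 127 141 138 147 142 150 222]
 [114  92  95 215 232 232 234 234 223 103  92 106 143 135 143  93  88 154]
 [120 102  92 156 196 163 191 199 203 135  90  93 134 122 112  77  73  78]
 [ 90  99  93  96 118 102  93  96  96  93  89  97  88  76  74  76  74  77]
 [ 77  85  90  91  92  92  94  94 115 105 138 177 151  86  74  72  74  76]
 [ 49  43  81  88  92  94  94  82 148 146 181 183 180 127  77  78  82  80]
 [ 26  37  64  89  94  94 102  80  77  71 152 186 184 169  93 109 113 113]
 [ 11  32  80  87  95 102 164 153  98  82 171 160 171 171  67  70 109 112]
 [ 27  74  91  83  95 173 106 103  98  96 103  99 102 106  92  41  65 106]
 [ 40  81  92  87  97 115  99  98  98  98  97  97  95 111 109  42  40  75]
 [ 40  78  92  85 138  93  87  94  99 100  97  89  80 106  98  41  45  65]
 [ 41  62  91  92 103  96  80  71  72  80  86  90  90 102 129  67  80  79]
 [ 40  45  80  92  93  92  89  89  89  89  92  92  91  92  88  82  81  79]
 [ 41  40  53  82  93  93  91  90  90  90  92  92  90  76  77  82  81  82]]
```

```bash
python3 -m jog '[[[0,0,0.003,0,0,0,-1],[0,0,0.006,0,0,0,-1],[0,0,0.008,0,0,0,-1]]]'| grep -E "pos|ft"
python3 -m jog '[[[0,0,0.003,0,0,0,-1],[0,0,0.006,0,0,0,-1],[0,0,0.008,0,0,0,-1]]]'| grep -E "pos|ft"
python3 -m jog '[[[0,0,0.003,0,0,0,-1],[0,0,0.006,0,0,0,-1],[0,0,0.008,0,0,0,-1]]]'| grep -E "pos|ft"
python3 -m jog '[[[0,0,0.002,0,0,0,-1],[0,0,0.004,0,0,0,-1],[0,0,0.004,0,0,0,-1]]]'| grep -E "pos|ft"
python3 -m jog '[[[0,0,0.002,0,0,0,-1],[0,0,0.004,0,0,0,-1],[0,0,0.004,0,0,0,-1]]]'| grep -E "pos|ft"
```

```text
position: [0.4704, 0.2225, 0.1137]
ft_force: [0.3, 0.1, -3.2]
position: [0.4704, 0.2225, 0.1117]
ft_force: [0.4, -0.1, -3.7]
position: [0.4704, 0.2225, 0.1097]
ft_force: [1.4, -1.0, -3.0]
position: [0.4704, 0.2225, 0.1087]
ft_force: [0.1, -0.6, -3.2]
position: [0.4704, 0.2225, 0.1077]
ft_force: [-0.0, -0.9, -3.1]
```

```bash
python3 -m jog '[[[0,0,0.002,0,0,0,-1],[0,0,0.004,0,0,0,-1],[0,0,0.004,0,0,0,-1]]]'| grep -E "pos|ft"
python3 -m jog '[[[0,0,0.002,0,0,0,-1],[0,0,0.004,0,0,0,-1],[0,0,0.004,0,0,0,-1]]]'| grep -E "pos|ft"
python3 -m jog '[[[0,0,0.002,0,0,0,-1],[0,0,0.004,0,0,0,-1],[0,0,0.004,0,0,0,-1]]]'| grep -E "pos|ft"
python3 -m jog '[[[0,0,0.002,0,0,0,-1],[0,0,0.004,0,0,0,-1],[0,0,0.004,0,0,0,-1]]]'| grep -E "pos|ft"
```

```text
position: [0.4704, 0.2226, 0.1067]
ft_force: [-0.1, 0.0, -2.9]
position: [0.4705, 0.2226, 0.1058]
ft_force: [-0.7, -0.6, -1.4]
position: [0.4704, 0.2225, 0.1047]
ft_force: [-0.9, 0.3, -2.5]
position: [0.4704, 0.2225, 0.1037]
ft_force: [0.5, -0.5, -2.4]
```

```bash
python3 -c "
from workcell import *
from h import *
S=snapshot('scene'); pickle.dump({'scene':S,'top':snapshot('top')},open('s9.pkl','wb'))
print(read_state()['ft_force'])"
for i in 1 2 3 4; do python3 -m jog '[[[0,0,0,0,0,0,-1]]]'| grep -E "ft"; done
```

```text
[ 0.71510477 -0.22400701 -1.35315744]
ft_force: [-0.4, 0.5, -2.5]
ft_force: [0.0, -0.6, -2.1]
ft_force: [-1.0, -0.0, -2.0]
ft_force: [0.7, -0.8, -3.0]
```

```bash
python3 -m jog '[[[0,0,0.002,0,0,0,-1],[0,0,0.004,0,0,0,-1],[0,0,0.004,0,0,0,-1]]]'| grep -E "pos|ft"
python3 -m jog '[[[0,0,0.002,0,0,0,-1],[0,0,0.003,0,0,0,-1],[0,0,0.003,0,0,0,-1]]]'| grep -E "pos|ft"
python3 -m jog '[[[0,0,0.002,0,0,0,-1],[0,0,0.003,0,0,0,-1],[0,0,0.003,0,0,0,-1]]]'| grep -E "pos|ft"
python3 -m jog '[[[0,0,0,0,0,0,-1]]]'| grep -E "pos|ft"
```

```text
position: [0.4704, 0.2225, 0.1027]
ft_force: [0.6, -0.2, -2.5]
position: [0.4704, 0.2225, 0.102]
ft_force: [0.1, -0.1, -3.1]
position: [0.4705, 0.2225, 0.1012]
ft_force: [0.4, 0.4, -2.5]
position: [0.4705, 0.2225, 0.1013]
ft_force: [-0.1, 0.9, -2.2]
```

```bash
for k in 1; do
python3 -m jog '[[[0,0,0.002,0,0,0,-1],[0,0,0.003,0,0,0,-1],[0,0,0.003,0,0,0,-1]]]'| grep -E "pos|ft"
python3 -m jog '[[[0,0,0,0,0,0,-1]]]'| grep -E "ft"
python3 -m jog '[[[0,0,0.002,0,0,0,-1],[0,0,0.003,0,0,0,-1],[0,0,0.003,0,0,0,-1]]]'| grep -E "pos|ft"
python3 -m jog '[[[0,0,0,0,0,0,-1]]]'| grep -E "ft"; done
```

```text
position: [0.4705, 0.2226, 0.1007]
ft_force: [-1.2, -0.4, 0.7]
ft_force: [-1.5, -0.6, -0.0]
position: [0.4703, 0.2226, 0.0999]
ft_force: [-3.0, -0.7, 2.4]
ft_force: [-1.6, -0.5, 3.3]
```

Run:
```python
from workcell import *
from h import *
d={n:snapshot(n) for n in("scene","top")}; pickle.dump(d,open("s10.pkl","wb"))
A=pickle.load(open("s8.pkl","rb"))["scene"]["pixels"]; B=pickle.load(open("s9.pkl","rb"))["scene"]["pixels"]; C=d["scene"]["pixels"]
print(read_state()["ft_force"],read_state()["t"])
# vertical image shift of the handle (fork) and of the washer-hole patch between the pictures
g=lambda p:cv2.cvtColor(p,cv2.COLOR_RGB2GRAY)
print(np.abs(C.astype(int)-B).max(2)[200:250:2,345:391:2])
print(g(C)[205:250:2,345:391:2])
```

```text
[-3.81704873 -0.35540738  2.61127275] 25.3833
[[ 2 34  2 26 19  7 43 15  1  1  1  1  1  1  1  1  0  1  2  2  2  0  0]
 [ 1 39  4 12 15  3 12 22  0  1  1  1  1  1  1  1  1  0  0  0  1  0  0]
 [ 1  3 16  1  1  1  1 42  3  1  1  1  1  1  1  1  1  0  0  1  0  1  1]
 [ 0  2 34  1  1  1  1 32 14  3  2  1  0  1  1  1  1  1  0  0  0  0  0]
 [ 2  3 21  0  3  5  3  7 43 25 28  3  0  2  1  0  0  1  0  1  0  0  1]
 [14 25 59  5  4  4  3  2  5  1  5  7  0  0  1  1  1  1  1  0  1  0  0]
 [ 2  1  1  0  1  1  1  0  1  1  1 16  1  0  0  1  3  1  1  0  0  0  0]
 [ 1  7  1  1  1  1  1  1  1  1  1  9  4  0  0  1 18  1 23  7  1  0  0]
 [ 1  2  2  0  1  3  7  6 11 47  6  1 21  9  1  1  0  1  5  2  0  0  1]
 [ 0  3  3  1 15 26 21 21 27 76 11  0 10  2  1  1  1  1  0  1 34  1  0]
 [ 0  1  8  1  5  2  1  1  1  0 17  1  1  2  1  1  1  2  0  1 48  1  0]
 [ 1  1  9  1  8  5  1  0  1  1  1  1  5 14 24  1  1  1  1  1  0  0  0]
 [ 0  1  5  5  2  0  0  0  0  0  0  1  1  2  3  1  1  1  1  2  0  1  1]
 [ 1  1  2  9  0  1  1  1  2  1  1  0  0  1  0  1  1  0  1  1  0  1  1]
 [ 2  0  0  5  1  1  0  2 10  1  1  1  1  1  0
[... 2278 characters left out ...]
 80  80 103 114 114]
 [ 40  40  41  61  90 147 100  88  86  90  91  86  87  88 100 149  84  82
   82  79  89 115 114]
 [ 39  40  40  44  70 174 117  98  90  90  89  90  92  91  77  72  82  80
   83  79  83 110 115]
 [ 36  40  41  40  46  65  80  91  89  90  90  89  91  80  58  60  80  80
   78  61  62 104 113]
 [ 40  41  41  40  40  44  54  63  71  77  76  72  64  51  41  57  79  51
   43  40  41  99 114]
 [ 84  66  43  39  40  40  41  41  45  48  49  44  42  40  39  69  77  48
   39  40  42 105 115]
 [ 85  87  71  51  41  40  40  39  38  40  40  40  39  39  38  54  41  38
   39  40  44 110 116]
 [ 86  87  83  62  46  40  40  39  39  40  39  40  39  39  39  40  38  37
   39  39  38  81  92]]
```

The lifter moved between those pictures but the washer did not, so it rests on the die. Flange contact at TCP z ≈ 0.1007 puts the land at about 0.092. I'll raise the prongs to mid-gap, hold, then draw them out.

```bash
python3 -m jog '[[[0,0,-0.004,0,0,0,-1],[0,0,-0.008,0,0,0,-1],[0,0,-0.012,0,0,0,-1],[0,0,-0.014,0,0,0,-1],[0,0,-0.014,0,0,0,-1],[0,0,-0.014,0,0,0,-1],[0,0,-0.014,0,0,0,-1],[0,0,-0.014,0,0,0,-1]]]'| grep -E "pos|ft|rot"
python3 -m jog '[[[0,0,0,0,0,0,-1],[0,0,0,0,0,0,-1],[0,0,0,0,0,0,-1]]]'| grep -E "pos|ft"
python3 -m jog '[[[0.006,0,0,0,0,0,-1],[0.014,0,0,0,0,0,-1],[0.024,0,0,0,0,0,-1],[0.034,0,0,0,0,0,-1],[0.044,0,0,0,0,0,-1],[0.05,0,0,0,0,0,-1]]]'| grep -E "pos|ft"
```

```text
position: [0.4704, 0.2225, 0.1032]
ee_rot: [-180.0, 0.3, 178.1]
ft_force: [-0.9, 0.2, -2.1]
position: [0.4704, 0.2225, 0.1032]
ft_force: [-0.0, -0.7, -1.2]
position: [0.4574, 0.223, 0.1032]
ft_force: [-1.0, -0.3, -2.5]
```

```bash
python3 -m jog '[[[0.01,0,0,0,0,0,-1],[0.024,0,0,0,0,0,-1],[0.04,0,0,0,0,0,-1],[0.06,0,0,0,0,0,-1],[0.08,0,0,0,0,0,-1],[0.1,0,0,0,0,0,-1],[0.12,0,0,0,0,0,-1],[0.14,0,0,0,0,0,-1]]]'| grep -E "pos|ft"
python3 -m jog '[[[0.02,0,0,0,0,0,-1],[0.05,0,0,0,0,0,-1],[0.08,0,0,0,0,0,-1],[0.12,0,0,0,0,0,-1],[0.16,0,0,0,0,0,-1],[0.2,0,0,0,0,0,-1],[0.22,0,0,0,0,0,-1],[0.23,0,0,0,0,0,-1]]]'| grep -E "pos|ft|rot"
python3 - <<'E'
from workcell import *
from h import *
d={n:snapshot(n) for n in("scene","top")}; pickle.dump(d,open("s11.pkl","wb"))
S=d["scene"]; p=S["pixels"]; g=cv2.cvtColor(p,cv2.COLOR_RGB2GRAY)
print(g[212:252:2,342:388:2]); print(read_state()["qpos"])
E
```

```text
position: [0.4224, 0.2242, 0.1031]
ft_force: [0.5, 0.9, -2.9]
position: [0.3643, 0.2262, 0.1028]
ee_rot: [180.0, 0.2, 178.1]
ft_force: [0.7, -0.7, -3.0]
[[ 76  76 113 131 131 131 132 132 130 130 129  94 129 143 146 143 139 146
  145 151 224 234 234]
 [ 74  76  90 128 130 130 131 130 130 129 130 109  86 137 142 139 132 146
  144 150 202 233 234]
 [ 74  74  75 122 131 132 131 129 129 130 130 138 139 141 145 145 140 143
  145 144 157 228 233]
 [ 72  72  76 107 130 131 131 130 129 185 165 225 198 147 140 144 143 147
  151 147 148 200 233]
 [ 70  73  75  79 123 128 122 115 129 213 216 218 202 147 147 148 148 145
  144 143 151 159 228]
 [ 74  72  70  76  92  86  85 127 169 182 181 175 180 170 156 147 145 145
  147 150 146 152 220]
 [ 70  45  40  74  79  87 141 178 182 184 143 110 128 179 178 131 116 119
  121 118 118 114 125]
 [ 33  27  26  35  68 156 175 182 184 179  84  71  81 179 181 175 108  86
  104 112 112 112 112]
 [ 54  29  27  36 117 177 173 185 185 172  68  68  68 169 184 181 153  83
   83 103 111 112 112]
 [ 83  66  47  75 160 176 161 192 192 188 136 101 131 179 181 181 169 111

[... 386 characters left out ...]
9
   81  80  78  79 100]
 [ 30  58  83  81  40  46  82 138  93  90  88  89  89  89  92  85  58  77
   81  80  80  76  89]
 [ 29  44  84  82  42  39  45  59  73  81  85  87  87  82  72  54  43  74
   69  62  48  40  60]
 [ 62  64  84  84  55  40  39  41  45  53  58  60  56  53  46  39  41  75
   75  40  38  37  61]
 [ 82  85  85  85  73  48  39  40  38  38  40  40  40  39  39  38  43  64
   47  39  38  38  80]
 [ 79  85  85  85  84  68  40  40  38  38  38  39  40  40  39  38  38  39
   37  39  38  38  76]
 [ 49  81  85  85  49  31  37  39  39  38  38  39  38  40  39  39  38  38
   37  39  38  33  52]]
[-46.04654973  15.39055575  10.98637784 127.57899995  -4.5375192
  37.15130149  56.25385879]
```

```bash
python3 -m jog '[[[-0.005,-0.02,-0.02,0,0,0,-1],[-0.015,-0.06,-0.05,0,0,0,-1],[-0.03,-0.11,-0.08,0,0,0,-1],[-0.05,-0.17,-0.08,0,0,0,-1],[-0.07,-0.23,-0.08,0,0,0,-1],[-0.1,-0.29,-0.08,0,0,0,-1],[-0.13,-0.35,-0.08,0,0,0,-1],[-0.17,-0.41,-0.08,0,0,0,-1]]]'| grep -E "pos"
python3 -m jog '[[[-0.05,-0.06,0,0,0,0,-1],[-0.1,-0.12,0.01,0,0,0,-1],[-0.16,-0.18,0.03,0,0,0,-1],[-0.22,-0.23,0.06,0,0,0,-1],[-0.28,-0.27,0.1,0,0,0,-1],[-0.34,-0.3,0.14,0,0,0,-1],[-0.38,-0.315,0.18,0,0,0,-1],[-0.4,-0.315,0.22,0,0,0,-1]]]'| grep -E "pos"
python3 -m jog '[[[0,0,0.04,0,0,0,-1],[0,0,0.08,0,0,0,-1],[0,0,0.11,0,0,0,-1],[0,0,0.14,0,0,0,-1],[0,0,0.155,0,0,0,-1],[0,0,0.165,0,0,0,-1],[0,0,0.165,0,0,0,-1],[0,0,0.165,0,0,0,-1]]]'| grep -E "pos|ft|rot"
```

```text
position: [0.4049, 0.1204, 0.1237]
position: [0.504, 0.0374, 0.0687]
position: [0.5022, 0.0402, 0.0274]
ee_rot: [180.0, 0.3, 178.1]
ft_force: [-0.3, -0.0, -2.3]
```

```bash
python3 -m jog '[[[0,0,0.008,0,0,0,-1],[0,0,0.016,0,0,0,-1],[0,0,0.024,0,0,0,-1],[0,0,0.03,0,0,0,-1],[0,0,0.034,0,0,0,-1],[0,0,0.034,0,0,0,-1]]]'| grep -E "pos|ft"
python3 -m jog '[[[0,0,0.003,0,0,0,-1],[0,0,0.006,0,0,0,-1],[0,0,0.006,0,0,0,-1]]]'| grep -E "pos|ft"
```

```text
position: [0.502, 0.04, 0.0185]
ft_force: [-0.2, 0.2, -2.4]
position: [0.5024, 0.0401, 0.0174]
ft_force: [-0.5, -0.2, 0.4]
```

Now on the bench. I'll open the fingers slowly, then go up.

```bash
python3 -m jog '[[[0,0,0,0,0,0,-0.5],[0,0,0,0,0,0,-0.4],[0,0,0,0,0,0,-0.2],[0,0,0,0,0,0,0],[0,0,0,0,0,0,0],[0,0,0,0,0,0,0],[0,0,0,0,0,0,0],[0,0,0,0,0,0,0]]]'| grep -E "pos|ft|grip"
python3 -m jog '[[[0,0,-0.05,0,0,0,0],[0,0,-0.12,0,0,0,0],[0,0,-0.22,0,0,0,0],[0,0,-0.32,0,0,0,0],[0,0,-0.42,0,0,0,0],[0.1,0,-0.5,0,0,0,0],[0.2,0,-0.5,0,0,0,0],[0.2,0,-0.5,0,0,0,0]]]'| grep -E "t:|pos|ft|grip"
python3 - <<'E'
from workcell import *
from h import *
d={n:snapshot(n) for n in("scene","top")}
S=d["scene"]; p0=pickle.load(open("s0.pkl","rb"))
hsv=cv2.cvtColor(S["pixels"],cv2.COLOR_RGB2HSV); k=np.zeros(hsv.shape[:2],np.uint8); k[190:270,245:300]=((hsv[...,1]>120)&(hsv[...,0]<20))[190:270,245:300]
c=max(cv2.findContours(k,0,1)[0],key=cv2.contourArea); print("handle",cv2.minAreaRect(c))
g=cv2.cvtColor(S["pixels"],cv2.COLOR_RGB2GRAY); old=cv2.cvtColor(pickle.load(open("s11.pkl","rb"))["scene"]["pixels"],cv2.COLOR_RGB2GRAY)
print("washer area change",np.abs(g.astype(int)-old)[222:245,350:378].mean())
for n,(x,y,w,h) in dict(bowl=(238,310,55,50),cup=(160,315,55,60),smallw_nut=(160,272,25,40),screwdriver=(280,150,70,40)).items():
    a=p0["scene"]["pixels"][y:y+h,x:x+w].astype(int); print(n,np.abs(S["pixels"][y:y+h,x:x+w]-a).mean())
E
```

```text
position: [0.5022, 0.0401, 0.0172]
ft_force: [-0.6, 0.2, 0.2]
grip_width: 0.0464
gripper_force: 0.0
t: 32.32
position: [0.4479, 0.042, 0.1425]
ee_rot: [179.9, 0.2, 178.1]
ft_force: [-0.6, -0.1, -0.0]
grip_width: 0.0457
gripper_force: 0.0
handle ((270.75677490234375, 224.54054260253906), (43.730125427246094, 8.548746109008789), 80.53767395019531)
washer area change 0.9114906832298136
bowl 8.63539393939394
cup 7.526464646464646
smallw_nut 6.032
screwdriver 30.9225
```

```bash
python3 -c "
from workcell import *
print(sign_off())"
```

```text
the job is handed in; nothing more can be done
None
```

I handed the job in at about 32 s. As far as the forces and pictures show, the big washer lies flat over the pilot pin on the die's land, the lifter lies flat on the free bench, and nothing else was disturbed; the screwdriver could not be checked at the end because it may have been hidden by the arm. `sign_off()` gave no verdict.

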